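Put the bearing driver kit away

ROBOT

A 7-joint arm with a two-finger parallel gripper is mounted at the origin on a cart in front of the work surface, level with it; the furniture and walls round the work are solid. World frame = base frame: x ahead of the robot, y to its left, z up, the work surface at z = 0. Lengths are in m, angles in rad, forces in N, time in s.
With the tool pointing down it reaches from about 0.425 to 0.95 m from the base axis. Payload 4.7 kg.
Tool frame: the origin (TCP) lies between the finger pads; the fingertips stand 25 mm ahead of it and the grasp point (between the pads) lies 6 mm ahead of it; z points along the fingers, y is the line along which they close (so a half turn about z gives the same grasp; the last joint's range is limited). The gripper opens to 85 mm and grips with 20 to 120 N. Pads are 22 mm wide; open, the fingers measure 114 mm over their backs; the gripper's body (76 mm by 85 mm) begins 54 mm behind the grasp point. The pads swing forward as they close: fully open they stand 13 mm farther back than shut.
Start: joints at [1.177, 0.469, -0.049, 1.532, 0.024, 1.141, -0.082], TCP at [0.241, -0.631, 0.256] pointing down, gripper open.
Joint ranges: [-2.59, 2.59], [-0.33, 1.99], [-1.39, 1.29], [0.1, 2.45], [-1.04, 4.18], [0.21, 1.99], [-2.66, 2.66]. Speed limits (rad/s): [2.57, 2.57, 3.14, 3.14, 3.14, 3.14, 3.14].

INTERFACE

Orientations are given as a 3x3 rotation matrix whose columns are the frame's x, y, z axes.
In Python, from rig import * gives the robot as it stands. Calls block until the motion is done:
- movep(position, orientation): joint-space move of the TCP to a pose.
- move_l(position, attitude=None, feed=0.15, until_force=None): straight line of the TCP; attitude=None keeps the orientation; feed is the mean speed in m/s. With until_force (N) it stops when the force on the tool has changed by that much, and returns True; else False.
- move_joints(angles): joint-space move.
- command_gripper(opening, newtons=None): finger opening in m; newtons is the grip in N (None keeps the last); returns when the fingers have stopped.
- sleep(seconds).
- inverse_kinematics(position, orientation): joint angles nearest the present ones, or None.
- sense(): the state.
- camera(name): name is "scene" or "top" or "wrist"; returns (picture, depth): 420x560x3 uint8, red, green, blue; 420x560 float32, m along the optical axis (not along the pixel's ray), 0 where there is no reading.
- camera_params(name): a dict with "K" (3x3 intrinsics, pixels), "dist" ([k1, k2, p1, p2, k3] as OpenCV has them; the pictures are not rectified), "position" and "rotation" of the camera in the world; the wrist camera has in their place "tool_from_camera" (4x4, takes a point from camera to tool coordinates, whose origin is the TCP and whose axes are the flange's). Camera axes: x right, y down, z forward; pixel columns grow to the right and rows downward; lengths in m; the calibration is good to about 2 mm. A picture is of the moment at which its call begins: read the wrist's pose just before it. camera_params takes no time and is no camera call.
A pose or a line that the arm cannot do raises Unreachable and nothing moves.
- finish_job(): hands the job in; it is judged then, once.
The state is a dict: "time_s": time; "joint_pos": joint angles; "qd": joint speeds; "joint_efforts": joint torques, N m; "position": TCP position; "tcp_rot": TCP orientation; "wrist_force": force on the tool from outside, world axes, zero at the start; "ft_torque": the same for the moment, N m; "finger_gap": finger opening in m; "gripper_force": force on a finger pad.
Only numpy, scipy, OpenCV 4.12 (cv2) and the standard library are available. Lean on these libraries where they do the work, as an engineer would, in place of code of your own. Each camera call takes 0.05 s, during which the arm holds its last target. There are 200 camera calls.

TASK

The bearing driver kit was left stacked on the bench with its drift standing through the discs; put it away. First draw the drift out and feed it down the guide tube of its holder until it stands on the bottom, then take the three discs off the stack from the top down and lay each one flat in the cork-lined seat made for its size. Leave the ball bearing and the oil bottle where they are.

Things in the scene. Friction and masses are not known exactly. Their poses are not given: they have to be found in the camera images.
- disc_large: The large of three bare steel driver discs, a plain ring 64 mm in diameter and 18 mm thick with an 18 mm bore through its middle; at the start it lies flat at the bottom of the stack, with the drift standing in its bore. Origin at the centre of its underside, z up along its axis.
- disc_medium: The medium of three bare steel driver discs, a plain ring 50 mm in diameter and 18 mm thick with an 18 mm bore through its middle; at the start it lies flat in the middle of the stack, with the drift standing in its bore. Origin at the centre of its underside, z up along its axis.
- disc_small: The small of three bare steel driver discs, a plain ring 36 mm in diameter and 18 mm thick with an 18 mm bore through its middle; at the start it lies flat at the top of the stack, with the drift standing in its bore. Origin at the centre of its underside, z up along its axis.
- drift: A straight round steel bar: shank 14 mm in diameter and 130 mm long with a chamfered tip, and a dark striking head 22 mm in diameter and 26 mm tall. At the start it stands tip down on the bench, loosely through the bores of the three discs, 76 mm of bare shank above the stack; its head is wider than the bores. Origin at the centre of the tip, z along the bar towards the head.
- seat_large: The seat of the large disc, fixed on the bench: a round dark grey plastic seat 96 mm in outer diameter and 14 mm high, with a round recess 72 mm wide at its flat, cork-lined floor, which lies 7 mm above the bench, flaring to 82 mm at the top. Origin at the centre of its underside, z up.
- seat_medium: The seat of the medium disc, fixed on the bench: a round dark grey plastic seat 82 mm in outer diameter and 14 mm high, with a round recess 58 mm wide at its flat, cork-lined floor, which lies 7 mm above the bench, flaring to 68 mm at the top. Origin at the centre of its underside, z up.
- seat_small: The seat of the small disc, fixed on the bench: a round dark grey plastic seat 68 mm in outer diameter and 14 mm high, with a round recess 44 mm wide at its flat, cork-lined floor, which lies 7 mm above the bench, flaring to 54 mm at the top. Origin at the centre of its underside, z up.
- drift_holder: The drift's holder, fixed on the bench: a dark round foot 84 mm across and 10 mm high with an upright steel guide tube in its centre, 26 mm outside, 20 mm inside, flared to 32 mm inside over the last 10 mm; its rim is 92 mm above the bench. The tube's bottom is the foot's top, 10 mm above the bench. Origin at the centre of the foot's underside, z up along the tube.
- ball_bearing: A bystander: a ball bearing with dark seals lying flat on the bench, loose, 52 mm in diameter and 15 mm thick. Origin at the centre of its underside.
- oiler: A bystander: a white plastic oil bottle with a red spout standing loose at the back left of the work, 47 mm in diameter, 139 mm tall. Origin at the centre of its underside.

How it is judged:
On the way, in this order (a step that is already met when the one before it is completed fails the run):
1. the drift stands on the bottom of its holder's guide tube, let go (horizontal distance between drift and drift_holder below 0.008 m and z of drift in the frame of drift_holder between 0.005 and 0.015 m and angle between drift's own z axis and vertical below 0.12 rad and linear speed of drift below 0.02 m/s and angular speed of drift below 0.3 rad/s and contact force between drift and the fingers below 0.05 N), for 0.2 s.
2. the small disc lies flat on the floor of its own seat, let go (horizontal distance between disc_small and seat_small below 0.008 m and z of disc_small in the frame of seat_small between 0.004 and 0.0095 m and angle between disc_small's own z axis and vertical below 0.08 rad and linear speed of disc_small below 0.02 m/s and angular speed of disc_small below 0.3 rad/s and contact force between disc_small and the fingers below 0.05 N), for 0.2 s.
3. the medium disc lies flat on the floor of its own seat, let go (horizontal distance between disc_medium and seat_medium below 0.008 m and z of disc_medium in the frame of seat_medium between 0.004 and 0.0095 m and angle between disc_medium's own z axis and vertical below 0.08 rad and linear speed of disc_medium below 0.02 m/s and angular speed of disc_medium below 0.3 rad/s and contact force between disc_medium and the fingers below 0.05 N), for 0.2 s.
4. the large disc lies flat on the floor of its own seat, let go (horizontal distance between disc_large and seat_large below 0.008 m and z of disc_large in the frame of seat_large between 0.004 and 0.0095 m and angle between disc_large's own z axis and vertical below 0.08 rad and linear speed of disc_large below 0.02 m/s and angular speed of disc_large below 0.3 rad/s and contact force between disc_large and the fingers below 0.05 N), for 0.2 s.
At the end, for the whole second after the job is handed in: The drift stands upright in its holder with its tip within 5 mm of the bottom of the guide tube, and each disc lies flat (within 0.08 rad) on the floor of its own seat, within 2.5 mm of the floor in height and 8 mm of the centre; all four are released and at rest (all of step 1 and all of step 2 and all of step 3 and all of step 4); the robot touches nothing.
It fails at once if the ball bearing is moved more than 15 mm (distance of ball_bearing from where it was at the start of the episode above 0.015 m).
It fails at once if the oil bottle is moved more than 15 mm (distance of oiler from where it was at the start of the episode above 0.015 m).
It also fails if it takes over 112 s, if anything falls off the work surface, if the arm or the gripper's body presses on something with over 40 N, if the wrist force passes 120 N, or if a joint passes its speed limit or range.

## Working session

There is one attempt and no reset: what is moved stays moved. The work goes in short steps, each a Python script; the robot and the scene stay as the last script left them, time stands still between calls to the robot, and variables do not carry over. Pictures are saved under pics/ and viewed, at most 14 in all, crops included, and the job is handed in when it is done.

```bash
ls; mkdir -p pics
python3 - <<'E'
from rig import *
import cv2,numpy as np
for n in ("scene","top"):
    p,d=camera(n); cv2.imwrite(f"pics/{n}0.png",p[:,:,::-1]); np.savez(f"{n}0.npz",p=p,d=d)
    c=camera_params(n); print(n,np.round(c["K"],1).tolist(),c["dist"],np.round(c["position"],3),np.round(c["rotation"],3).tolist(), (d>0).mean())
print(camera_params("wrist"))
s=sense();print(s["position"],s["tcp_rot"],s["time_s"])
E
```

```text
pics
scene [[475.0, 0.0, 277.5], [0.0, 475.0, 211.0], [0.0, 0.0, 1.0]] [-0.10746501  0.          0.          0.          0.        ] [-0.088  0.749  0.642] [[-0.741, -0.346, 0.575], [-0.671, 0.369, -0.643], [0.01, -0.863, -0.505]] 0.9960204081632653
top [[544.3, 0.0, 274.9], [0.0, 544.3, 201.8], [0.0, 0.0, 1.0]] [0.03659915 0.         0.         0.         0.        ] [0.295 0.101 1.497] [[-0.023, -0.984, 0.176], [-0.999, 0.014, -0.048], [0.045, -0.177, -0.983]] 0.9960544217687075
{'K': array([[320.47053096,   0.        , 277.55334317],
       [  0.        , 320.47053096, 203.2494365 ],
       [  0.        ,   0.        ,   1.        ]]), 'dist': array([-0.05229254,  0.        ,  0.        ,  0.        ,  0.        ]), 'tool_from_camera': array([[-3.00846936e-04, -9.62988749e-01, -2.69541425e-01,
         6.81764599e-02],
       [ 9.99999790e-01, -1.34771551e-04, -6.34645992e-04,
         4.78298626e-04],
       [ 5.74830434e-04, -2.69541559e-01,  9.62988586e-01,
        -1.17597764e-01],
       [ 0.00000000e+00,  0.00000000e+00,  0.00000000e+00,
         1.00000000e+00]])}
[ 0.24065401 -0.63013109  0.25536154] [[ 9.34190006e-01  3.56775230e-01 -6.84415715e-04]
 [ 3.56775884e-01 -9.34188524e-01  1.66458075e-03]
 [-4.54921266e-05 -1.79921772e-03 -9.99998380e-01]] 0.1
```

View pictures.

View pics/scene0.png

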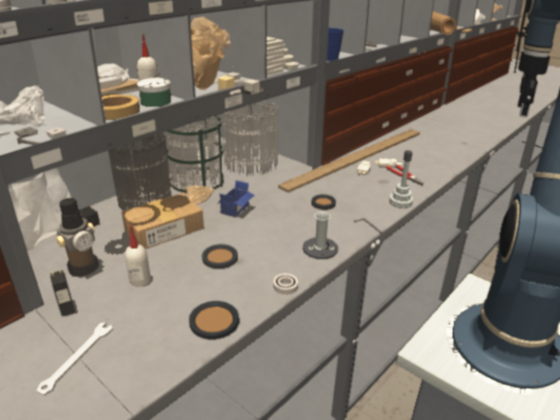

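View pics/top0.png

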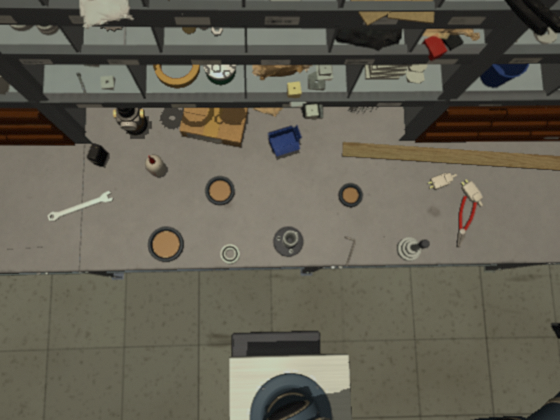

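Scene view: the stack with the drift is at (403,190), the holder at (320,245) and the bearing at (285,283). The seats are at (323,202) small, (220,256) medium and (214,320) large, and the oiler is at (137,265). In the top view the drift head is at (424,244), the stack at (409,248) and the holder at (289,240). The seats there are at (350,195), (220,191) and (166,244), with the bearing at (230,254).

```bash
cat > h.py <<'E'
from rig import *
import cv2,numpy as np
def cam(n):
    "camera params with world pose"
    c=camera_params(n)
    if n=="wrist":
        s=sense(); T=np.array(c["tool_from_camera"]); R=np.array(s["tcp_rot"])
        return c["K"],c["dist"],np.array(s["position"])+R@T[:3,3],R@T[:3,:3]
    return c["K"],c["dist"],np.array(c["position"]),np.array(c["rotation"])
def plane(c,uv,z):
    K,D,p,R=c
    n=cv2.undistortPoints(np.float64(uv).reshape(-1,1,2),K,D).reshape(-1,2)
    r=np.c_[n,np.ones(len(n))]@R.T
    return p+r*((z-p[2])/r[:,2])[:,None]
def cloud(c,d):
    K,D,p,R=c; h,w=d.shape
    uv=np.stack(np.meshgrid(np.arange(w),np.arange(h)),-1).reshape(-1,1,2).astype(float)
    n=cv2.undistortPoints(uv,K,D).reshape(-1,2)
    P=p+(np.c_[n,np.ones(len(n))]*d.reshape(-1,1))@R.T
    P[d.reshape(-1)<=0]=np.nan
    return P.reshape(h,w,3)
def cork(p):
    hsv=cv2.cvtColor(p,cv2.COLOR_RGB2HSV)
    return cv2.inRange(hsv,(3,90,60),(20,255,255))
def circ(P):
    "least-squares circle of xy points"
    A=np.c_[2*P[:,:2],np.ones(len(P))]; s=np.linalg.lstsq(A,(P[:,:2]**2).sum(1),rcond=None)[0]
    return s[0],s[1],np.sqrt(s[2]+s[0]**2+s[1]**2)
def blobs(mask,c,z,amin=60):
    "contours of mask fitted as circles on plane z: x,y,r,u,v"
    out=[]
    for k in cv2.findContours(mask,cv2.RETR_EXTERNAL,cv2.CHAIN_APPROX_NONE)[0]:
        if cv2.contourArea(k)<amin: continue
        k=k.reshape(-1,2); out.append((*circ(plane(c,k,z)),*k.mean(0)))
    return np.array(out)
E
cat > m.py <<'E'
from h import *
np.set_printoptions(suppress=True,precision=4)
for n in("top","scene"):
    f=np.load(n+"0.npz"); c=cam(n); p=f["p"]; P=cloud(c,f["d"])
    b=blobs(cork(p),c,.007); b=b[(b[:,0]>.4)&(b[:,0]<.8)&(abs(b[:,1])<.7)&(b[:,2]<.06)]; print(n,"cork\n",b)
    def rng(nm,u,v,z0,z1,w=25):
        Q=P[v-w:v+w,u-w:u+w].reshape(-1,3); Q=Q[(Q[:,2]>z0)&(Q[:,2]<z1)]
        if len(Q): print(nm,len(Q),np.median(Q,0),(Q.min(0)+Q.max(0))/2,np.ptp(Q,axis=0))
    for nm,t,s,z0,z1 in(("head",(424,244),(407,155),.148,.17),("small",(409,248),(403,185),.048,.06),("med",(409,248),(403,190),.031,.042),("large",(409,248),(403,195),.013,.023),
      ("rim",(289,240),(322,215),.085,.1),("foot",(289,240),(320,245),.006,.015),("bearing",(230,254),(285,283),.01,.02),("oiler",(155,165),(137,265),.06,.16)):
        rng(nm,*(t if n=="top" else s),z0,z1)
E
python3 m.py
```

```text
top cork
 [[  0.4504   0.328    0.036  165.5974 243.8571]
 [  0.5213  -0.5081   0.0307 465.6467 213.8733]
 [  0.5796  -0.1839   0.0221 349.9556 194.7333]
 [  0.5973   0.1814   0.0292 219.4833 190.35  ]
 [  0.7185   0.6891   0.0564  34.5    136.2315]
 [  0.7637  -0.485    0.0437 451.2574 133.9802]
 [  0.7528  -0.6383   0.0413 504.     133.2143]
 [  0.7996  -0.6843   0.047  518.7524 122.9524]
 [  0.7985  -0.52     0.047  462.5094 123.5566]]
head 67 [ 0.4258 -0.3361  0.1559] [ 0.4259 -0.3379  0.1554] [0.0206 0.0224 0.0129]
small 95 [ 0.4227 -0.3339  0.0542] [ 0.4265 -0.3369  0.0539] [0.0349 0.0343 0.0115]
med 102 [ 0.4217 -0.3283  0.0368] [ 0.4258 -0.3374  0.0365] [0.0469 0.0488 0.0108]
large 131 [ 0.4208 -0.3219  0.0187] [ 0.435  -0.3322  0.0178] [0.0786 0.0702 0.0096]
rim 104 [ 0.456  -0.0049  0.0908] [ 0.4538 -0.005   0.0909] [0.0375 0.0368 0.0117]
foot 529 [ 0.4467 -0.0004  0.0098] [ 0.4577 -0.0075  0.0105] [0.1346 0.1371 0.009 ]
bearing 197 [0.4217 0.156  0.0153] [0.4234 0.1736 0.015 ] [0.0528 0.0841 0.0099]
oiler 243 [0.6566 0.3494 0.0819] [0.661  0.3531 0.0997] [0.0419 0.0446 0.0
[... 166 characters left out ...]
.5794  -0.1863   0.0192 323.0588 200.9412]]
head 39 [ 0.4222 -0.3333  0.1537] [ 0.4231 -0.3378  0.1522] [0.0198 0.0255 0.0082]
small 75 [ 0.4204 -0.3327  0.052 ] [ 0.4241 -0.3363  0.054 ] [0.035  0.0364 0.0119]
med 94 [ 0.4156 -0.3249  0.0348] [ 0.424  -0.335   0.0365] [0.0525 0.0474 0.011 ]
large 117 [ 0.4143 -0.3182  0.0167] [ 0.4242 -0.3334  0.018 ] [0.0646 0.061  0.0099]
rim 94 [ 0.4552 -0.0099  0.0886] [ 0.4505 -0.0057  0.0886] [0.0352 0.0374 0.0071]
foot 421 [0.4403 0.004  0.0095] [ 0.4499 -0.005   0.0104] [0.0818 0.0815 0.0088]
bearing 292 [0.4188 0.1549 0.014 ] [0.4194 0.1537 0.0139] [0.0522 0.0528 0.0074]
oiler 393 [0.6516 0.3586 0.0787] [0.6575 0.3551 0.0839] [0.0415 0.0427 0.0477]
```

```bash
cat >> h.py <<'E'
def Rz(a):
    "tool down, tool x at world heading a"
    c,s=np.cos(a),np.sin(a); return np.array([[c,s,0],[s,-c,0],[0,0,-1.]])
def snap(name):
    c=cam("wrist"); p,d=camera("wrist"); cv2.imwrite(f"pics/{name}.png",p[:,:,::-1]); np.savez(name+".npz",p=p,d=d)
    return c,p,d
E
python3 - <<'E'
from h import *
np.set_printoptions(suppress=True,precision=3)
pts=dict(st=(.425,-.337,.30),st2=(.425,-.337,.01),ho=(.452,-.005,.30),ho2=(.452,-.005,.15),L=(.4504,.327,.02),L2=(.4504,.327,.2),M=(.597,.181,.2),S=(.58,-.185,.2))
for a in(-.6,0.,.6):
    print(a,{k:(lambda q:None if q is None else np.round(q[[0,5,6]],2).tolist())(inverse_kinematics(v,Rz(a))) for k,v in pts.items()})
movep((.425,-.337,.30),Rz(0.))
c,p,d=snap("w1"); P=cloud(c,d)
for z0,z1 in((.15,.17),(.048,.06),(.031,.042),(.013,.023)):
    Q=P.reshape(-1,3); Q=Q[(Q[:,2]>z0)&(Q[:,2]<z1)&(np.hypot(Q[:,0]-.425,Q[:,1]+.337)<.045)]
    print(z0,len(Q),np.median(Q,0),(Q.min(0)+Q.max(0))/2,np.ptp(Q,axis=0))
s=sense();print(s["time_s"],s["joint_pos"])
E
```

```text
-0.6 {'st': [0.6, 1.13, -1.58], 'st2': [0.56, 0.52, -1.53], 'ho': [0.42, 1.11, -2.3], 'ho2': [0.27, 0.76, -2.41], 'L': [-1.09, 0.61, -2.37], 'L2': [-1.26, 0.95, -2.56], 'M': [-0.87, 1.02, -2.18], 'S': [0.3, 0.97, -1.97]}
0.0 {'st': [0.68, 1.13, -1.0], 'st2': [0.64, 0.52, -1.04], 'ho': [0.49, 1.11, -1.71], 'ho2': [0.35, 0.77, -1.85], 'L': [-0.81, 0.55, -2.14], 'L2': [-0.82, 0.92, -2.22], 'M': [0.12, 1.05, -2.24], 'S': [0.4, 0.98, -1.43]}
0.6 {'st': [0.78, 1.14, -0.43], 'st2': [0.71, 0.53, -0.54], 'ho': [0.52, 1.11, -1.12], 'ho2': [0.41, 0.77, -1.28], 'L': [-0.26, 0.67, -2.19], 'L2': [-0.02, 1.03, -2.08], 'M': [0.23, 1.1, -1.74], 'S': [0.49, 0.99, -0.88]}
0.15 523 [ 0.428 -0.338  0.155] [ 0.428 -0.338  0.154] [0.021 0.021 0.008]
0.048 444 [ 0.434 -0.337  0.054] [ 0.431 -0.337  0.054] [0.029 0.036 0.011]
0.031 502 [ 0.438 -0.341  0.036] [ 0.43  -0.338  0.037] [0.045 0.048 0.01 ]
0.013 604 [ 0.442 -0.335  0.018] [ 0.429 -0.338  0.018] [0.06  0.063 0.01 ]
1.4667 [ 0.682  0.22  -0.103  1.789  0.025  1.134 -1.003]
```

View pics/w1.png

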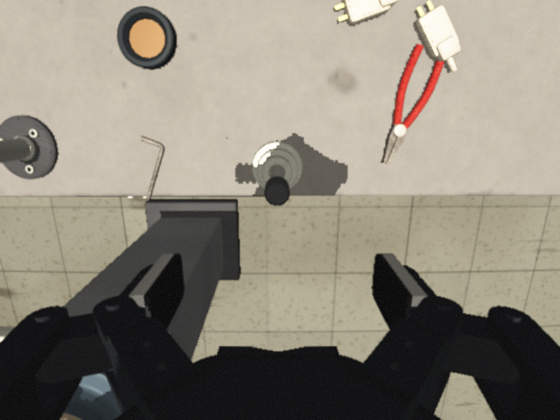

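The wrist view shows the drift head centred between the fingers at (277,190), upright over the stack at (277,165). The small seat is at (147,38) and the holder at (22,147). I'll grasp the head and carry the drift to the holder.

Run:
```python
from h import *
np.set_printoptions(suppress=True,precision=4)
A=Rz(.6); x,y=.4268,-.3377
command_gripper(.05,60)
movep((x,y,.24),A)
move_l((x,y,.149),feed=.1)
command_gripper(.0,60); s=sense(); print(s["finger_gap"],s["gripper_force"],s["wrist_force"],s["position"])
r=move_l((x,y,.285),feed=.1,until_force=30); s=sense(); print(r,s["wrist_force"],s["finger_gap"],s["position"])
movep((.4525,-.005,.30),A)
c,p,d=snap("w2"); P=cloud(c,d).reshape(-1,3); s=sense(); print(s["position"],s["finger_gap"],s["time_s"])
def band(z0,z1,x,y,r):
    Q=P[(P[:,2]>z0)&(P[:,2]<z1)&(np.hypot(P[:,0]-x,P[:,1]-y)<r)]
    if len(Q):print(z0,len(Q),np.median(Q,0),(Q.min(0)+Q.max(0))/2,np.ptp(Q,axis=0))
band(.086,.1,.4525,-.005,.03);band(.005,.015,.4525,-.005,.05)
for z in np.arange(.13,.27,.02): band(z,z+.02,.4525,-.005,.025)
```

```text
0.020357782513287584 58.457897901535034 [-0.5675  1.4784  4.1663] [ 0.4272 -0.3379  0.1498]
False [-0.9135  0.5032 -2.157 ] 0.0204289870998749 [ 0.4265 -0.3375  0.2842]
[ 0.4528 -0.0066  0.2998] 0.020058011082157656 6.7667
0.086 490 [ 0.4569 -0.0022  0.0911] [ 0.454  -0.0057  0.0901] [0.0374 0.0377 0.0082]
0.005 2230 [0.4658 0.0048 0.0098] [ 0.454  -0.0055  0.01  ] [0.0833 0.0835 0.01  ]
0.15 81 [ 0.4585 -0.0025  0.1621] [ 0.4546 -0.0055  0.1609] [0.0109 0.0122 0.0182]
0.16999999999999998 108 [ 0.4585 -0.0028  0.1804] [ 0.4557 -0.0053  0.18  ] [0.0091 0.0117 0.0192]
0.18999999999999997 144 [ 0.4586 -0.0026  0.2009] [ 0.4553 -0.0056  0.2   ] [0.01   0.0125 0.0199]
0.20999999999999996 188 [ 0.4585 -0.0026  0.2209] [ 0.4551 -0.0054  0.22  ] [0.0104 0.0122 0.0198]
0.22999999999999995 242 [ 0.4587 -0.0024  0.2405] [ 0.4551 -0.0053  0.2402] [0.0104 0.0119 0.0195]
0.24999999999999994 340 [ 0.4587 -0.0026  0.2603] [ 0.4552 -0.0056  0.26  ] [0.0104 0.0125 0.02  ]
0.2699999999999999 904 [ 0.4615 -0.0006  0.2851] [ 0.4581 -0.0026  0.2801] [0.0265 0.0385 0.0198]
```

View pics/w2.png

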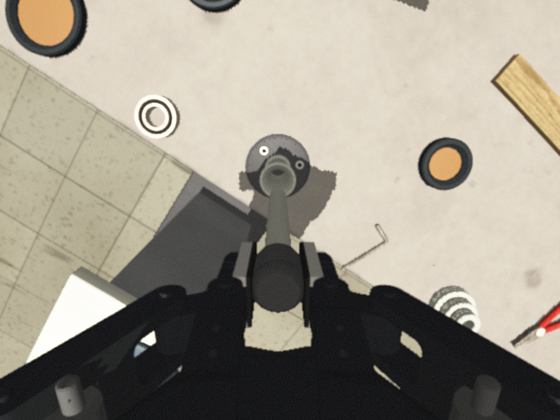

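The drift hangs vertically at (280,240) over the tube mouth at (280,175), within about 1.5 mm. The discs are still stacked at (455,310). I'll feed the drift down, then go back and look at the stack.

Run:
```python
from h import *
np.set_printoptions(suppress=True,precision=4)
A=Rz(.6); x,y=.4538,-.0058
move_l((x,y,.262),feed=.1)
r=move_l((x,y,.165),feed=.07,until_force=15); s=sense(); print(r,s["position"],s["wrist_force"])
if not r:
    r=move_l((x,y,.154),feed=.03,until_force=6); s=sense(); print(r,s["position"],s["wrist_force"],s["finger_gap"])
if s["position"][2]<.165:
    command_gripper(.05); move_l((x,y,.25),feed=.15); 
    movep((.427,-.338,.26),A)
    c,p,d=snap("w3"); P=cloud(c,d).reshape(-1,3); print(sense()["time_s"])
    for z0,z1 in((.048,.06),(.031,.042),(.013,.023)):
        Q=P[(P[:,2]>z0)&(P[:,2]<z1)&(np.hypot(P[:,0]-.425,P[:,1]+.337)<.045)]
        print(z0,len(Q),(Q.min(0)+Q.max(0))/2,np.ptp(Q,axis=0))
    cc=cam("top"); p,d=camera("top"); T=cloud(cc,d).reshape(-1,3)
    Q=T[(np.hypot(T[:,0]-.454,T[:,1]+.006)<.03)&(T[:,2]>.13)]; print(len(Q),Q.max(0),(Q.min(0)+Q.max(0))/2)
```

```text
False [ 0.4541 -0.0058  0.1654] [-0.4864 -0.6025 -1.882 ]
True [ 0.4551 -0.0056  0.1597] [0.2352 0.6114 5.2526] 0.020461424863200597
11.5917
0.048 735 [ 0.4276 -0.3376  0.0523] [0.0353 0.036  0.0079]
0.031 699 [ 0.427  -0.3382  0.0365] [0.0501 0.0496 0.0109]
0.013 793 [ 0.4275 -0.3378  0.018 ] [0.0636 0.0635 0.0096]
70 [0.4629 0.0063 0.1714] [ 0.4528 -0.0042  0.158 ]
```

View pics/w3.png

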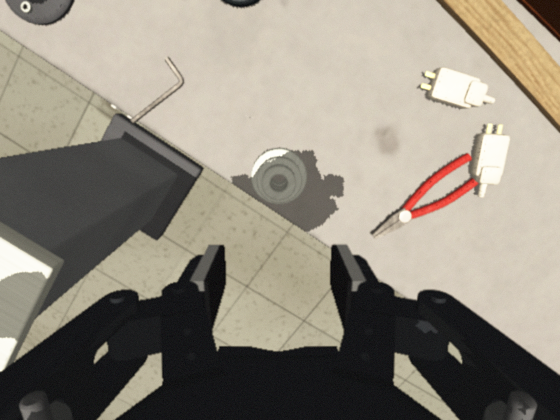

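The discs are undisturbed and concentric at (278,180), with their centre at (0.4275,-0.338). The drift's head top height matches a seated drift. Next I'll read the fingertip standoff against opening from the saved depth.

Run:
```python
from h import *
cp=camera_params("wrist"); T=np.array(cp["tool_from_camera"])
for n in("w1","w2","w3"):
    d=np.load(n+".npz")["d"]; Q=cloud((cp["K"],cp["dist"],T[:3,3],T[:3,:3]),d).reshape(-1,3)
    Q=Q[(Q[:,2]>-.02)&(Q[:,2]<.06)&(abs(Q[:,0])<.03)&(abs(Q[:,1])<.07)]
    for s in(-1,1):
        F=Q[(Q[:,1]*s>(.011 if n=="w2" else .018))]; t=F[F[:,2]>np.percentile(F[:,2],99)-.001]; print(n,s,np.percentile(F[:,2],[90,98,99.5,100]).round(4),t.mean(0).round(4))
```

```text
w1 -1 [0.0059 0.0101 0.0114 0.0127] [ 0.0002 -0.0423  0.0108]
w1 1 [0.0059 0.01   0.0115 0.0126] [-0.0002  0.043   0.0111]
w2 -1 [0.0136 0.0186 0.0206 0.0221] [ 0.0101 -0.0144  0.0201]
w2 1 [0.0136 0.0189 0.0209 0.0224] [0.0102 0.0145 0.0201]
w3 -1 [0.0133 0.0189 0.0208 0.0218] [-0.0003 -0.0248  0.0204]
w3 1 [0.0134 0.019  0.0208 0.0221] [-0.0005  0.0254  0.0204]
```

Tip standoff is about 24, 22 and 19 mm at 36, 50 and 64 mm opening. Now the small disc: grip its upper half, re-measure the seat on the way, then place it.

```bash
cat >> h.py <<'E'
A=Rz(.6); HD=np.array([np.cos(.6),np.sin(.6)])
def disc(name,xy,seat,dia,base,rc):
    "pick the disc at xy (underside at base), re-measure its seat (floor radius rc) on the way, set it down"
    np.set_printoptions(suppress=True,precision=4)
    tip={36:.024,50:.022,64:.019}[dia]; zg=base+.009+tip; zp=.016+tip; g=dia/1000
    command_gripper(min(g+.018,.083),60)
    movep((*xy,zg+.06),A); move_l((*xy,zg),feed=.08)
    command_gripper(g-.015,60); s=sense(); print("grip",s["finger_gap"],s["gripper_force"],s["position"])
    if abs(s["finger_gap"]-g)>.005: return print("BAD GRASP")
    move_l((*xy,max(zg+.05,.16)),feed=.12)
    movep((*(np.array(seat)-.07*HD),.2),A); c,p,d=snap(name)
    b=blobs(cork(p),c,.007); b=b[np.hypot(b[:,0]-seat[0],b[:,1]-seat[1])<.01]; print("gap",sense()["finger_gap"],"cork",b)
    if len(b)==1 and abs(b[0,2]-rc)<.003: seat=(np.array(seat)+b[0,:2])/2
    print("seat",seat)
    movep((*seat,zp+.05),A); move_l((*seat,zp+.008),feed=.1)
    r=move_l((*seat,zp-.002),feed=.02,until_force=5); s=sense(); print("down",r,s["position"]-[*seat,zp],s["wrist_force"])
    command_gripper(min(g+.018,.084)); move_l((*seat,zp+.09),feed=.15)
    movep((*(np.array(seat)-.07*HD),.22),A); c,p,d=snap(name+"_after"); P=cloud(c,d).reshape(-1,3)
    Q=P[(abs(P[:,2]-.025)<.006)&(np.hypot(*(P[:,:2]-seat).T)<g/2+.008)]; Q=Q[Q[:,2]>.021]
    print("disc top",(Q.min(0)+Q.max(0))/2,np.median(Q,0),np.ptp(Q,axis=0),np.linalg.lstsq(np.c_[Q[:,:2],np.ones(len(Q))],Q[:,2],rcond=None)[0][:2],"t",sense()["time_s"])
E
python3 -c "
from h import *
disc('s',(.4273,-.3378),(.5796,-.185),36,.036,.022)"
```

```text
grip 0.03269144632543737 59.35226092580706 [ 0.4277 -0.3381  0.07  ]
gap 0.032411269892438414 cork [[  0.5822  -0.1826   0.0205 278.3022 113.9067]]
seat [ 0.5809 -0.1838]
down True [ 0.0004 -0.0001  0.001 ] [-0.7062 -0.5629  4.9241]
disc top [ 0.5818 -0.1837  0.0242] [ 0.5822 -0.1835  0.0249] [0.0361 0.036  0.0059] [-0.0057 -0.0037] t 18.5333
```

View pics/s_after.png

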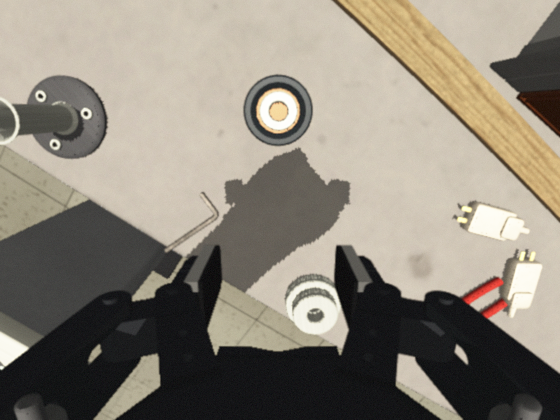

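The small disc sits centred and flat in its seat at (278,110), with its top at 25 mm. Medium and large remain stacked at (313,305). Now the medium disc.

```bash
python3 -c "
from h import *
disc('m',(.4273,-.3378),(.597,.181),50,.018,.029)"
```

```text
grip 0.04671373785053698 60.6127127106447 [ 0.4276 -0.338   0.0502]
gap 0.04603024859528533 cork [[  0.6005   0.1836   0.0246 275.0543 106.0074]]
seat (0.597, 0.181)
down True [0.0004 0.0001 0.0013] [ 0.3521 -1.587   4.8583]
disc top [0.597  0.181  0.0247] [0.5975 0.181  0.0249] [0.0497 0.0501 0.0075] [-0.0027 -0.0029] t 27.0
```

View pics/m_after.png

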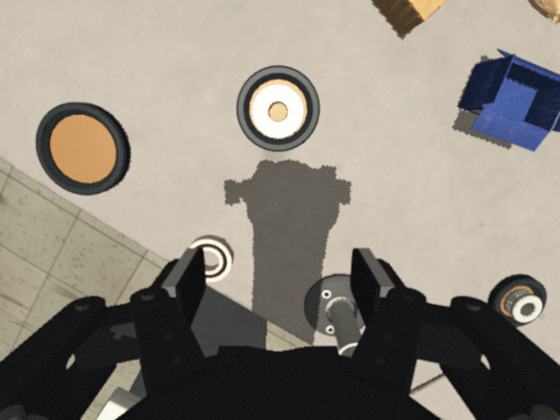

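The medium disc lies flat in its seat at (278,110), with its top at 25 mm. The drift at (345,320) and bearing at (212,258) are undisturbed. For the large disc I'll travel higher, because the standing drift lies between the stack and the seat.

```bash
sed -i 's/max(zg+.05,.16)/.30/; s/HD),.2),A)/HD),.27),A)/' h.py; python3 -c "
from h import *
p=sense()['position']; move_l((p[0],p[1],.3)); movep((.4273,-.3378,.3),A)
disc('l',(.4273,-.3378),(.4504,.327),64,0.,.036)"
```

```text
grip 0.06104414714498554 64.31969488738105 [ 0.4276 -0.3379  0.0292]
gap 0.06027451326394474 cork [[  0.4522   0.3281   0.0357 276.0495 109.6264]]
seat [0.4513 0.3276]
down True [0.0003 0.0003 0.0012] [ 0.3192 -0.6624  4.1618]
disc top [0.4516 0.3275 0.0245] [0.4523 0.328  0.025 ] [0.0635 0.064  0.0065] [ 0.0009 -0.0003] t 40.05
```

```bash
ls pics
```

```text
l.png
l_after.png
m.png
m_after.png
s.png
s_after.png
scene0.png
top0.png
w1.png
w2.png
w3.png
```

Run:
```python
from h import *
p=sense()['position']; move_l((p[0],p[1],.32))
c=cam("top"); p,d=camera("top"); P=cloud(c,d).reshape(-1,3); q,_=camera("scene"); cv2.imwrite("pics/fin.png",q[:,:,::-1])
for n,x,y,r,z0,z1 in(("drift",.454,-.006,.03,.148,.18),("bearing",.4225,.1555,.04,.01,.02),("oiler",.659,.353,.04,.06,.16),("S",.581,-.184,.024,.022,.03),("M",.597,.181,.03,.022,.03),("L",.451,.3275,.036,.022,.03)):
    Q=P[(np.hypot(P[:,0]-x,P[:,1]-y)<r)&(P[:,2]>z0)&(P[:,2]<z1)]; print(n,len(Q),((Q.min(0)+Q.max(0))/2).round(4) if len(Q) else "",np.median(Q,0).round(4))
```

```text
drift 68 [ 0.4546 -0.0048  0.1605] [ 0.4528 -0.0045  0.1657]
bearing 194 [0.4258 0.1561 0.015 ] [0.4213 0.1535 0.0148]
oiler 246 [0.6607 0.3533 0.1016] [0.6573 0.3497 0.0819]
S 84 [ 0.58   -0.1827  0.0259] [ 0.5778 -0.183   0.0255]
M 173 [0.5954 0.1817 0.026 ] [0.597  0.1816 0.0255]
L 7 [0.4749 0.3123 0.0256] [0.4753 0.3112 0.0266]
```

View pics/fin.png

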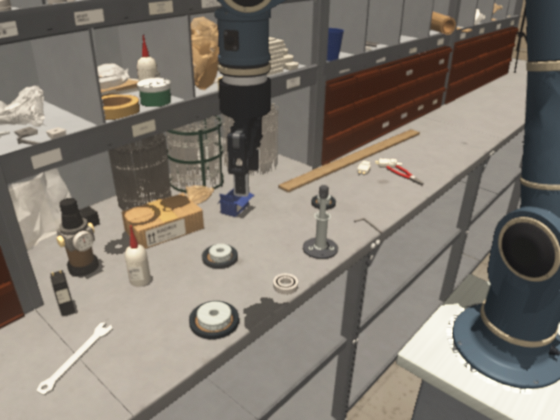

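The drift stands upright in its holder at (322,220), with its head top at 0.166 m as it should be when seated. The medium disc at (220,254) and large disc at (214,318) lie flat. The drift hides the small disc in this view, but the top camera puts it centred in its seat. The bearing at (285,283) and the oiler at (137,265) have not moved.

```bash
python3 -c "
from rig import *
print(finish_job())"
```

```text
the job is handed in; nothing more can be done
None
```

The job is handed in: the drift stands at the bottom of its holder's guide tube, the three discs lie flat in their own seats, and the ball bearing and oil bottle were left where they were, though the hand-in call returned no verdict.

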